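Make up two polishing job kits on shadow boards

ROBOT

A 6-joint arm with a two-finger parallel gripper is mounted at the origin on a cart in front of the work surface, level with it; the furniture and walls round the work are solid. World frame = base frame: x ahead of the robot, y to its left, z up, the work surface at z = 0. Lengths are in m, angles in rad, forces in N, time in s.
With the tool pointing down it reaches from about 0.325 to 0.85 m from the base axis. Payload 15.5 kg.
Tool frame: the origin (TCP) lies between the finger pads; the fingertips stand 22 mm ahead of it and the grasp point (between the pads) lies 3 mm ahead of it (env.tips_ahead is the distance from the TCP to the fingertips, in m); z points along the fingers, y is the direction in which the jaws open and shut (so a half turn about z gives the same grasp; the last joint's range is limited). The gripper opens to 91 mm and grips with 3 to 60 N. Pads are 32 mm wide; open, the fingers measure 118 mm over their backs; the gripper's body (76 mm by 178 mm) begins 60 mm behind the grasp point.
Start: joints at [1.252, 0.494, 1.345, -0, 1.302, -0.096], TCP at [0.139, 0.609, 0.236] pointing down, gripper open.
Joint ranges: [-2.91, 2.91], [-0.82, 2.16], [0.22, 2.67], [-1.22, 4.37], [0.12, 2.79], [-3.08, 3.08]. Speed limits (rad/s): [1.89, 1.89, 2.57, 3.01, 3.01, 3.01].

INTERFACE

Orientations are given as [roll, pitch, yaw] about the fixed x, y, z axes, in that order (R = Rz(yaw) Ry(pitch) Rx(roll)).
In Python, from bench import env gives the robot as it stands.
- The arm moves only by the tool jog_arm, never from a script. Its argument "steps" is a list of rows, each a list of 2 entries, a list of its own where there are three numbers: the shift along the tool's x, y, z in mm, then the turn, a rotation vector about the tool's x, y, z in rad. In form: [[[x, y, z], [ax, ay, az]], ...]. A call has 1 to 5 rows; each row shifts and turns the pose as measured when the row begins, along the tool's axes as they then stand; what a row does not reach is not made up. A row lasts 1/8 s, in which the tool goes at most 62.5 mm and 10.7 degrees, less where a joint would pass 70% of its speed; a pose out of reach is approached as far as the arm can. A call is refused whole if a number of a shift passes 62.5 or a number of a turn 0.188, either way. A call with a gripper value outside its range is refused whole. "grip" is the opening, from 0 (shut) to 1 (fully open), set as the call begins (left out, the last holds). The fingers move at their own pace and stop on an object; "force" is the grip in N (left out, the last holds). Time passes only in rows, so rows that do not move let the fingers close. It gives the time, the measured TCP pose, the force and the opening at its end, in the units of the state.
- env.observe(): the state, without advancing time (a new reading comes with each control period).
- env.snapshot(name): name is "scene" or "top"; returns the picture (480x640x3 uint8, blue, green, red); there is no depth.
- env.camera_params(name): a dict with "fx", "fy", "cx", "cy" (pixels), "rvec" (rotation vector, rad) and "tvec" (3), from world to camera coordinates, as OpenCV has them. Camera axes: x right, y down, z forward; pixel columns grow to the right and rows downward; lengths in m; the calibration is good to about 2 mm. A picture is of the moment at which its call begins. camera_params takes no time and is no camera call.
- env.sign_off(): hands the job in, once; it reports no verdict.
Trained networks look in the newest picture that a camera, given by its name, has taken for a name from the list of things; names that differ only in an ending like _2 or _b are one class to them, and where a whole thing is asked for, a point or a joint stands for the part that bears it (a point fixed in the world has none). Each returns a list of dicts, best first, with "score" (0 to 1); they miss things now and then, are a little off and sometimes report something else, mostly with a low value. They report only what shows in the picture. A call takes as long as a camera call.
- env.search_frame(camera, target): "uv" ([column, row] in pixels, amid what is visible of it).
- env.trace(camera, target): "mask" (480x640 bool, what is visible of it) and "uv" ([column, row] in pixels, amid what is visible of it).
- env.landmark_of(camera, target): "uv" ([column, row] in pixels: a listed point, or the origin of a listed thing).
The state is a dict: "clock": time; "joint_positions": joint angles; "qd": joint speeds; "joint_efforts": joint torques, N m; "tool_pos": TCP position; "tcp_rot": TCP orientation; "ft_force": force on the tool from outside, world axes, zero at the start; "moment": the same for the moment, N m; "gripper_width": finger opening in m.
Only numpy, scipy, OpenCV 4.12 (cv2) and the standard library are available. Lean on these libraries where they do the work, as an engineer would, in place of code of your own. Each camera call takes 0.05 s, during which the arm holds its last target.

TASK

Make up the two polishing kits. On the green board lay the syringe with the blue cap on its long black shadow and stand the small aluminium cup-shaped core on the round black shadow; on the yellow board lay the off-white stone stick on its long black shadow and stand the steel block on the rectangular black shadow. Centre each piece on its shadow to within about a centimetre, lined up with it and as upright or flat as it stands now, and leave the grey stone stick and the finned core where they are.

Things in the scene. Friction and masses are not known exactly. Their poses are not given: they have to be found in the camera images.
- green_board: Green kitting board, 150 (x) x 140 (y) x 8 mm thick, fixed on the black-topped platform (top 30 mm above the bench). Origin: centre of its underside, z up. Top face flat, shadows only painted. Long black shadow (130 x 22 mm) for the syringe: centred at x 0, y +34 mm, long side along x. Round black shadow (37 mm across) for the aluminium cup: centred at x 0, y -34 mm.
- yellow_board: Yellow kitting board, 150 (x) x 140 (y) x 8 mm thick, fixed on the black-topped platform (top 30 mm above the bench). Origin: centre of its underside, z up. Top face flat, shadows only painted. Long black shadow (114 x 17 mm) for the off-white stone stick: centred at x 0, y -34 mm, long side along x. Rectangular black shadow (54 along x, 28 along y) for the steel block: centred at x 0, y +34 mm.
- paste_syringe_centre (a point): White paste syringe with a blue cap and blue label, lying flat on the platform (its top 30 mm above the bench); 126 mm long (along its y), barrel 16 mm wide (its x; the finger flange 30 mm), 19 mm high. This point is the centre of the piece, half-way up; z is up. Either end may point either way. Grasp across the barrel.
- white_stone_centre (a point): Off-white abrasive stone stick lying flat on the platform (its top 30 mm above the bench); 110 mm long (along its y), 12 mm wide (its x), 10 mm high. This point is the centre of the piece, half-way up; z is up. Either end may point either way. Grasp across the width.
- alu_cup_centre (a point): Small bright aluminium core, cup-shaped and slightly tapered, standing on the platform (its top 30 mm above the bench); 33 mm across at the foot, 30 mm at the top, 34 mm high. This point is the centre of the piece, half-way up; z is up. Its turn about z does not matter.
- steel_core_centre (a point): Plain grey steel block standing upright on the platform (its top 30 mm above the bench); 50 mm long (its x), 24 mm wide (its y), 46 mm high. This point is the centre of the piece, half-way up; z is up. Either way round will do. Grasp across the 24 mm.
- grey_stone_centre (a point): Dark grey stone stick that belongs to no kit, lying on the bench to the left of the platform; 120 mm long (its y), 14 mm wide, 11 mm high. This point is the centre of the piece, half-way up; z is up. Leave it where it is.
- fin_core_centre (a point): Small aluminium block with upright fins that belongs to no kit, standing on the bench at the far left; 28 x 30 mm, 57 mm high. This point is the centre of the piece, half-way up; z is up. Leave it where it is.

How it is judged:
At the end, for the whole second after the job is handed in: Syringe and cup on the green board, off-white stick and steel block on the yellow: each centred on its shadow within 12 mm along each board axis, resting on the board (height within 5 mm, tilt under 0.15 rad), all but the cup in line within 0.2 rad; at rest (x of paste_syringe_centre in the frame of green_board between -0.012 and 0.012 m and y of paste_syringe_centre in the frame of green_board between 0.022 and 0.046 m and z of paste_syringe_centre in the frame of green_board between 0.0125 and 0.0225 m and angle between each of paste_syringe_centre, alu_cup_centre, white_stone_centre, steel_core_centre's own z axis and vertical below 0.15 rad and angle between the y axis of paste_syringe_centre and the x axis of green_board, either way round below 0.2 rad and linear speed of each of paste_syringe, alu_cup, white_stone, steel_core below 0.02 m/s and angular speed of each of paste_syringe, alu_cup, white_stone, steel_core below 0.3 rad/s and x of alu_cup_centre in the frame of green_board between -0.012 and 0.012 m and y of alu_cup_centre in the frame of green_board between -0.046 and -0.022 m and z of alu_cup_centre in the frame of green_board between 0.02 and 0.03 m and x of white_stone_centre in the frame of yellow_board between -0.012 and 0.012 m and y of white_stone_centre in the frame of yellow_board between -0.046 and -0.022 m and z of white_stone_centre in the frame of yellow_board between 0.008 and 0.018 m and angle between the y axis of white_stone_centre and the x axis of yellow_board, either way round below 0.2 rad and x of steel_core_centre in the frame of yellow_board between -0.012 and 0.012 m and y of steel_core_centre in the frame of yellow_board between 0.022 and 0.046 m and z of steel_core_centre in the frame of yellow_board between 0.026 and 0.036 m and angle between the x axis of steel_core_centre and the x axis of yellow_board, either way round below 0.2 rad); the robot touches nothing.
It fails at once if the grey stone stick is moved by more than 15 mm (distance of grey_stone_centre from where it was at the start of the episode above 0.015 m).
It fails at once if the finned core is moved by more than 15 mm (distance of fin_core_centre from where it was at the start of the episode above 0.015 m).
It also fails if it takes over 90 s, if anything falls off the work surface, if the arm or the gripper's body presses on something with over 40 N, if the wrist force passes 120 N, or if a joint passes its speed limit or range.

## Working session

There is one attempt and no reset: what is moved stays moved. The work goes in short steps, Python scripts to look and compute and a tool call to move; the robot and the scene stay as the last step left them, time stands still between calls to the robot, and variables do not carry over. Pictures are saved under pics/ and viewed, and the job is handed in when it is done.

Besides the shell and the picture viewer there is one more tool, called after "Call:" as name([rows], argument=value, ...), one row to a line, values as JSON. jog_arm: Moves the arm, as the interface text tells. Its arguments: {"type":"object","properties":{"steps":{"type":"array"},"grip":{"type":"number"},"force":{"type":"number"}},"required":["steps"]}

```bash
ls; mkdir -p pics; python3 - <<'E'
from bench import env
import cv2
for n in ("scene","top"):
    cv2.imwrite(f"pics/{n}0.png",env.snapshot(n)); print(n,env.camera_params(n))
print(env.observe(), env.tips_ahead)
E
```

```text
pics
scene {'fx': 611.2087244288613, 'fy': 611.2087244288613, 'cx': 311.98937199693063, 'cy': 241.32453877918488, 'rvec': array([ 2.25547337, -0.64163824,  0.27526583]), 'tvec': array([-0.41007789,  0.26766712,  1.02366499])}
top {'fx': 598.8219774614964, 'fy': 598.8219774614964, 'cx': 320.6034189755079, 'cy': 241.80602484521253, 'rvec': array([ 2.20163002, -2.17081515,  0.10107267]), 'tvec': array([0.0293278 , 0.49443149, 1.55903611])}
{'clock': 0.1, 'joint_positions': array([ 1.25150403e+00,  4.94109434e-01,  1.34604162e+00,  1.33857193e-05,
        1.30254191e+00, -9.55226645e-02]), 'qd': array([ 7.87282164e-04, -2.13733189e-03, -1.21973745e-03,  5.14757868e-05,
       -8.79662101e-04, -5.10453583e-04]), 'joint_efforts': array([ 2.82522480e-03, -8.80238414e+01, -3.82542872e+01,  7.08603370e-02,
        4.84036957e-02,  3.27020996e-05]), 'tool_pos': array([0.13859821, 0.60911324, 0.23541445]), 'tcp_rot': array([-3.14049859e+00, -1.17789143e-04,  2.91781940e+00]), 'ft_force': array([ 0.13398798,  0.27111361, -0.54842032]), 'moment': array([-0.02802075,  0.00689252, -0.03683643]), 'gripper_width': 0.09118736509709492} 0.022
```

View pics/scene0.png

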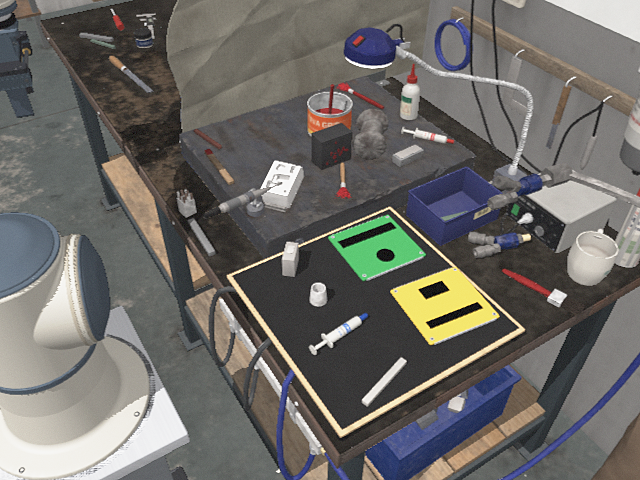

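View pics/top0.png

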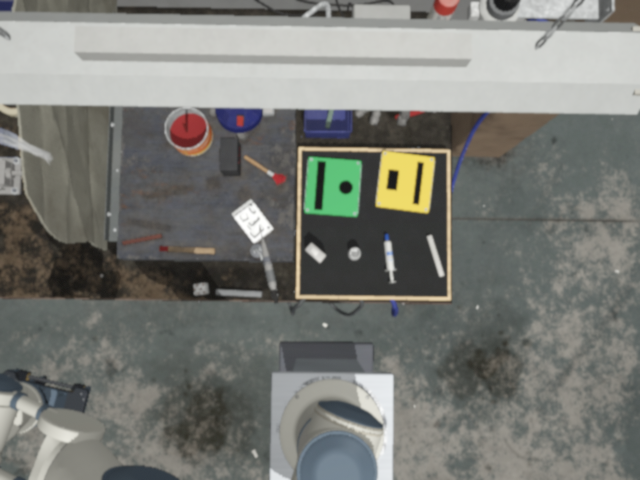

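The scene view shows the steel block (290,258), cup (318,293), syringe (338,335), white stone (385,381), green board (377,246) and yellow board (444,303). In the top view they appear at (315,253), (354,254), (390,258), (436,256), (332,186) and (405,182).

```bash
cat > h.py <<'E'
import numpy as np, cv2
from bench import env
P={n:env.camera_params(n) for n in("scene","top")}
def KRT(n):
    p=P[n];return np.array([[p['fx'],0,p['cx']],[0,p['fy'],p['cy']],[0,0,1]]),cv2.Rodrigues(p['rvec'])[0],p['tvec']
def at_z(n,uv,z):
    K,R,t=KRT(n);uv=np.atleast_2d(uv);d=(R.T@np.linalg.inv(K)@np.c_[uv,np.ones(len(uv))].T).T
    c=-R.T@t;s=(z-c[2])/d[:,2];return c+s[:,None]*d
def proj(n,X):
    K,R,t=KRT(n);return cv2.projectPoints(np.atleast_2d(X).astype(float),P[n]['rvec'],P[n]['tvec'],K,None)[0][:,0]
E
python3 - <<'E'
from h import *
Z=dict(green_board=.03,yellow_board=.03,paste_syringe_centre=.0395,white_stone_centre=.035,alu_cup_centre=.047,steel_core_centre=.053,grey_stone_centre=.0055,fin_core_centre=.0285)
np.set_printoptions(precision=4,suppress=True)
masks={}
for k,z in Z.items():
  for n in("scene","top"):
    l=env.landmark_of(n,k); t=env.trace(n,k)
    for d in l[:2]: print(k,n,'L',round(d['score'],2),np.array(d['uv']),at_z(n,d['uv'],z)[0,:2])
    for d in t[:1]:
        masks[f"{n}_{k}"]=d['mask']
        print('   T',round(d['score'],2),np.array(d['uv']),at_z(n,d['uv'],z)[0,:2],d['mask'].sum())
np.savez('m.npz',**masks)
print(env.observe()['clock'])
E
```

```text
green_board scene L 0.69 [375.5 247.8] [0.6369 0.0035]
green_board scene L 0.64 [440.2 305.1] [ 0.6487 -0.1842]
   T 0.94 [372.8 247.6] [0.6326 0.0069] 3666
green_board top L 0.94 [333.1 188. ] [0.636  0.0054]
   T 0.65 [331.2 188.7] [0.6341 0.0104] 3016
yellow_board scene L 0.96 [444.3 306.4] [ 0.6531 -0.1906]
   T 0.81 [443.4 305.7] [ 0.6528 -0.1884] 4790
yellow_board top L 0.62 [407.  185.2] [ 0.6466 -0.19  ]
   T 0.62 [406.9 181.6] [ 0.6562 -0.1897] 2996
paste_syringe_centre scene L 0.8 [341.1 333.2] [ 0.4512 -0.1478]
   T 0.9 [339.  331.8] [ 0.4497 -0.1432] 548
paste_syringe_centre top L 0.51 [390.3 257.1] [ 0.4551 -0.1453]
   T 0.75 [390.3 253.1] [ 0.4655 -0.1453] 249
white_stone_centre scene L 0.63 [382.3 380.8] [ 0.4563 -0.2631]
   T 0.69 [383.7 382.8] [ 0.4559 -0.2674] 444
white_stone_centre top L 0.76 [437.2 252.1] [ 0.4702 -0.2686]
   T 0.56 [433.  253.4] [ 0.4666 -0.2576] 206
alu_cup_centre scene L 0.76 [317.7 294.2] [ 0.4613 -0.054 ]
   T 0.54 [315.6 295.2] [ 0.4567 -0.0541] 348
alu_cup_centre top L 0.55 [356.8 254. ] [ 0.4615 -0.0575]
steel_core_centre scene L 0.81 [288.3 256.3] [0.4621 0.0557]
   T 0.6 [289.2 257.1] [0.4625 0.0528] 485
steel_core_centre top L 0.62 [316.  254.1] [0.4593 0.0481]
steel_core_centre top L 0.42 [404.7 183.2] [ 0.6477 -0.1803]
   T 0.76 [314.8 256.3] [0.4536 0.0511] 203
grey_stone_centre scene L 0.66 [201.2 234.6] [0.3591 0.2536]
   T 0.74 [203.8 234.6] [0.3638 0.2506] 268
grey_stone_centre top L 0.69 [236.3 290.2] [0.3638 0.2568]
   T 0.62 [241.  289.7] [0.3653 0.2444] 264
fin_core_centre scene L 0.76 [186.3 198.8] [0.3717 0.355 ]
   T 0.55 [185.7 199.6] [0.3694 0.3531] 389
fin_core_centre top L 0.67 [202.3 290.5] [0.3619 0.342 ]
   T 0.49 [199.7 290. ] [0.3631 0.3488] 133
1.7
```

```bash
python3 - <<'E'
import cv2
a=cv2.imread('pics/scene0.png')[190:450,210:540]; cv2.imwrite('pics/s0c.png',cv2.resize(a,None,fx=2.3,fy=2.3,interpolation=cv2.INTER_CUBIC))
a=cv2.imread('pics/top0.png')[140:305,185:460]; cv2.imwrite('pics/t0c.png',cv2.resize(a,None,fx=2.9,fy=2.9,interpolation=cv2.INTER_CUBIC))
E
```

```text
(no output)
```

View pics/s0c.png

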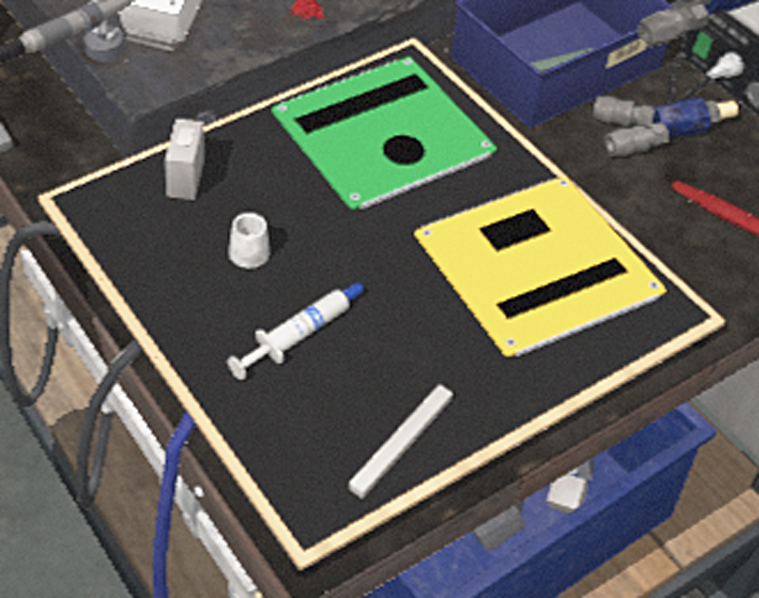

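View pics/t0c.png

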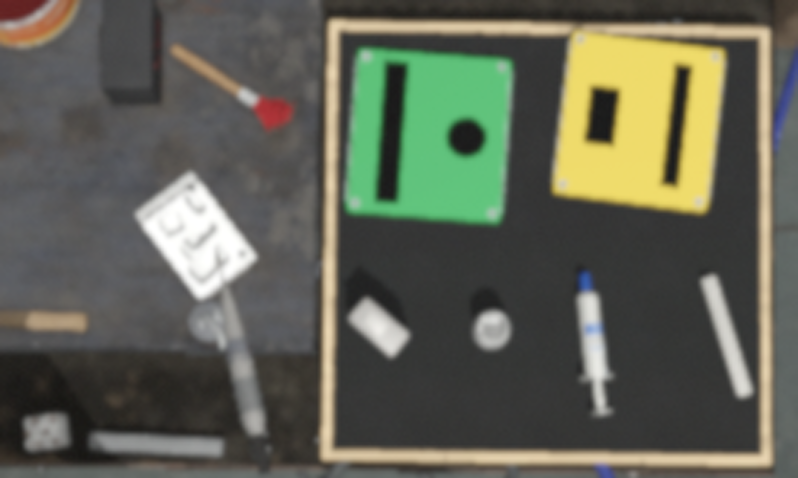

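```bash
cat > seg.py <<'E'
from h import *
from scipy.optimize import minimize
np.set_printoptions(precision=4,suppress=True)
def shadows(n,img):
    hsv=cv2.cvtColor(img,cv2.COLOR_BGR2HSV); out={}
    for b,(lo,hi) in dict(green=(45,80),yellow=(20,34)).items():
        m=((hsv[...,0]>=lo)&(hsv[...,0]<=hi)&(hsv[...,1]>100)&(hsv[...,2]>90)).astype(np.uint8)
        k,lab,st,_=cv2.connectedComponentsWithStats(m); i=1+np.argmax(st[1:,4]); m=(lab==i).astype(np.uint8)
        cs,_=cv2.findContours(m,cv2.RETR_EXTERNAL,cv2.CHAIN_APPROX_NONE); c=max(cs,key=cv2.contourArea)
        f=np.zeros_like(m);cv2.drawContours(f,[cv2.convexHull(c)],-1,1,-1)
        w=at_z(n,c[:,0],.038)[:,:2]; r=cv2.minAreaRect((w*1000).astype(np.float32)); print(n,b,'board rect',r)
        f=cv2.erode(f,np.ones((3,3)))
        dark=(f>0)&(img.max(2)<90)
        k,lab,st,_=cv2.connectedComponentsWithStats(dark.astype(np.uint8))
        for j in range(1,k):
            if st[j,4]<40: continue
            ys,xs=np.where(lab==j); p=at_z(n,np.c_[xs,ys],.038)[:,:2]; mu=p.mean(0); S=np.linalg.eigh(np.cov(p.T))
            v=S[1][:,1]; print(n,b,'shadow',mu,'LW',np.sqrt(12*S[0])[::-1]*1000,'ang',np.degrees(np.arctan2(v[1],v[0]))%180)
E
python3 - <<'E'
from seg import *
for n in("scene","top"):
    shadows(n,cv2.imread(f'pics/{n}0.png'))
E
```

```text
scene green board rect ((635.885986328125, 2.6072845458984375), (142.62942504882812, 151.7940216064453), 86.34234619140625)
scene green shadow [0.6393 0.039 ] LW [128.7369  21.0553] ang 176.28762179893593
scene green shadow [ 0.6363 -0.0289] LW [30.8605 30.274 ] ang 93.22463563616479
scene yellow board rect ((651.8604736328125, -187.96572875976562), (142.20526123046875, 152.5238494873047), 83.31880950927734)
scene yellow shadow [ 0.6577 -0.1522] LW [51.68   25.6605] ang 173.05208558890283
scene yellow shadow [ 0.6487 -0.2195] LW [111.1788  14.6926] ang 173.19630714739935
top green board rect ((639.2462158203125, 6.944526672363281), (139.47706604003906, 155.4130401611328), 86.21046447753906)
top green shadow [0.642  0.0415] LW [125.1958  16.953 ] ang 176.55110321323463
top green shadow [ 0.6379 -0.0265] LW [27.3728 26.216 ] ang 81.54277919361694
top yellow board rect ((654.9947509765625, -183.5320281982422), (143.43301391601562, 157.4296417236328), 83.53140258789062)
top yellow shadow [ 0.6516 -0.2174] LW [103.152    9.5857] ang 173.4102789878782
top yellow shadow [ 0.6596 -0.1497] LW [45.7416 20.4847] ang 174.11252944399573
```

```bash
cat > fit.py <<'E'
from seg import *
def mask(n,img,c,rad=0.085):
    uv=proj(n,c)[0]; f=611/1.1 if n=='scene' else 380
    m=(img.max(2)>105)
    yy,xx=np.mgrid[:480,:640]; m&=np.hypot(xx-uv[0],yy-uv[1])<rad*f
    k,lab,st,ce=cv2.connectedComponentsWithStats(m.astype(np.uint8))
    big=[j for j in range(1,k) if st[j,4]>25]
    d=[np.min(np.hypot(*(np.argwhere(lab==j)[:,::-1]-uv).T)) for j in big]
    return lab==big[int(np.argmin(d))]
def box(L,W,H):
    return np.array([[x,y,z] for x in(-L/2,L/2) for y in(-W/2,W/2) for z in(-H/2,H/2)])
def cup():
    a=np.linspace(0,2*np.pi,40); return np.r_[np.c_[.0165*np.cos(a),.0165*np.sin(a),0*a-.017],np.c_[.015*np.cos(a),.015*np.sin(a),0*a+.017]]
def hullmask(n,X,up=4):
    h=cv2.convexHull((proj(n,X)*16+0).astype(np.int32).reshape(-1,1,2)); m=np.zeros((480,640),np.uint8)
    cv2.fillConvexPoly(m,h,255,lineType=cv2.LINE_AA,shift=4); return m/255.
def fit(pts,z,x0,ms):
    def cost(p):
        c,s=np.cos(p[2]),np.sin(p[2]);X=pts@np.array([[c,s,0],[-s,c,0],[0,0,1]])+[p[0],p[1],z]
        return sum(np.abs(hullmask(n,X)-m).sum()/m.sum() for n,m in ms.items())
    best=min((minimize(cost,[x0[0],x0[1],a],method='Nelder-Mead',options=dict(initial_simplex=[[x0[0],x0[1],a],[x0[0]+.01,x0[1],a],[x0[0],x0[1]+.01,a],[x0[0],x0[1],a+.3]])) for a in x0[2]),key=lambda r:r.fun)
    return best.x,best.fun
E
python3 - <<'E'
from fit import *
I={n:cv2.imread(f'pics/{n}0.png') for n in("scene","top")}
T=dict(stone=(box(.11,.012,.01),.035,(.46,-.265),[0.1,.5,-.3]),cup=(cup(),.047,(.461,-.055),[0]),steel=(box(.05,.024,.046),.053,(.461,.052),[0,.6,-.6,1.5]))
ov=I['scene'].copy()
for k,(pts,z,c,a) in T.items():
    M={n:mask(n,I[n],[*c,z]).astype(float) for n in I}
    for q in (M,{'scene':M['scene']},{'top':M['top']}):
        x,f=fit(pts,z,(*c,a),q); print(k,list(q),x[:2],'ang',np.degrees(x[2]),f,[m.sum() for m in q.values()])
# syringe
for n in I:
    m=mask(n,I[n],[.455,-.145,.0395],.1); ys,xs=np.where(m); p=at_z(n,np.c_[xs,ys],.0395)[:,:2]
    r=cv2.minAreaRect((p*1000).astype(np.float32)); S=np.linalg.eigh(np.cov(p.T));v=S[1][:,1]
    t=(p-p.mean(0))@v; e=[p.mean(0)+v*t.min(),p.mean(0)+v*t.max()]
    print('syr',n,m.sum(),p.mean(0),np.degrees(np.arctan2(v[1],v[0])),r,'ends',e,'mid',(e[0]+e[1])/2)
E
```

```text
stone ['scene', 'top'] [ 0.4603 -0.2638] ang 17.62160633072054 0.26665973544546545 [np.float64(543.0), np.float64(298.0)]
stone ['scene'] [ 0.4595 -0.2641] ang 17.665092246407536 0.16115985989239157 [np.float64(543.0)]
stone ['top'] [ 0.4605 -0.2636] ang 17.851476910595714 0.10088169495986314 [np.float64(298.0)]
cup ['scene', 'top'] [ 0.4632 -0.0521] ang -2.1600721341282982 0.2984804652114199 [np.float64(366.0), np.float64(143.0)]
cup ['scene'] [ 0.4618 -0.053 ] ang 5.34840757590963 0.15617700632165432 [np.float64(366.0)]
cup ['top'] [ 0.4633 -0.0516] ang 12.024626882549764 0.1251885369532428 [np.float64(143.0)]
steel ['scene', 'top'] [0.463  0.0498] ang 50.28648784844044 0.509114015976761 [np.float64(756.0), np.float64(239.0)]
steel ['scene'] [0.4615 0.0496] ang 54.17608516297534 0.42504927897084754 [np.float64(756.0)]
steel ['top'] [0.4631 0.05  ] ang 49.19789952999793 0.06504225121010747 [np.float64(239.0)]
syr scene 621 [ 0.4481 -0.1437] -172.5684642861667 ((449.15826416015625, -140.92572021484375), (132.35589599609375, 33.54038619995117), 12.636000633239746) ends [array([ 0.5155, -0.1349]), array([ 0.3845, -0.152 ])] mid [ 0.45   -0.1434]
syr top 344 [ 0.4521 -0.1423] -172.66325252919682 ((451.7386169433594, -143.0855712890625), (128.35108947753906, 23.838319778442383), 6.003635883331299) ends [array([ 0.5153, -0.1342]), array([ 0.388 , -0.1506])] mid [ 0.4517 -0.1424]
```

```bash
cat > plan.py <<'E'
# usage: plan.py x y z yawdeg [n]   -> rows in tool frame
import sys; from h import *; from scipy.spatial.transform import Rotation as Ro
x,y,z,yaw=map(float,sys.argv[1:5]); o=env.observe()
p=o['tool_pos'].copy();R=Ro.from_euler('xyz',o['tcp_rot']);T=np.array([x,y,z]);G=Ro.from_euler('xyz',[np.pi,0,np.radians(yaw)])
rv=(R.inv()*G).as_rotvec(); d=np.linalg.norm(T-p)*1e3
n=int(sys.argv[5]) if len(sys.argv)>5 else int(max(1,np.ceil(d/50),np.ceil(np.linalg.norm(rv)/.16)))
print('t',round(o['clock'],2),'p',p.round(4),'yaw',np.degrees(o['tcp_rot'][2]).round(1),'w',round(o['gripper_width'],4),'F',o['ft_force'].round(1),'d',round(d),'rv',rv.round(3),'n',n)
rows=[]
for i in range(n):
    s=R.inv().apply((T-p)/(n-i))*1e3; rows.append([[round(float(v),0 if n>1 else 1) for v in s],[round(float(v),3) for v in rv/n]])
    p=p+R.apply(s/1e3); R=R*Ro.from_rotvec(rv/n)
print(str(rows))
E
python3 plan.py .463 .050 .2 49.5
python3 - <<'E'
from h import *
# platform frame inner edge right: scan top image row 254
im=cv2.imread('pics/top0.png')
print(im[254,430:456].max(1)); print([ (c,at_z('top',[c,254],.03)[0,1].round(4)) for c in range(440,454)])
E
```

```text
t 1.7 p [0.1387 0.6094 0.2359] yaw 167.2 w 0.0912 F [ 0.1 -0.2 -1.3] d 648 rv [ 0.    -0.     2.054] n 13
[[[-34.0, -36.0, 3.0], [0.0, -0.0, 0.158]], [[-39.0, -31.0, 3.0], [0.0, -0.0, 0.158]], [[-44.0, -24.0, 3.0], [0.0, -0.0, 0.158]], [[-47.0, -17.0, 3.0], [0.0, -0.0, 0.158]], [[-49.0, -9.0, 3.0], [0.0, -0.0, 0.158]], [[-50.0, -2.0, 3.0], [0.0, -0.0, 0.158]], [[-49.0, 6.0, 3.0], [0.0, -0.0, 0.158]], [[-48.0, 14.0, 3.0], [0.0, -0.0, 0.158]], [[-45.0, 21.0, 3.0], [0.0, -0.0, 0.158]], [[-41.0, 28.0, 3.0], [0.0, -0.0, 0.158]], [[-36.0, 34.0, 3.0], [0.0, -0.0, 0.158]], [[-30.0, 39.0, 3.0], [0.0, -0.0, 0.158]], [[-24.0, 44.0, 3.0], [0.0, -0.0, 0.158]]]
[ 61  96 152 192 208 211 203 174 122  73  57  55  55  55  54  60  98 167
 212 216 182 128 101 101 101 100]
[(440, np.float64(-0.277)), (441, np.float64(-0.2796)), (442, np.float64(-0.2822)), (443, np.float64(-0.2849)), (444, np.float64(-0.2875)), (445, np.float64(-0.2901)), (446, np.float64(-0.2928)), (447, np.float64(-0.2954)), (448, np.float64(-0.298)), (449, np.float64(-0.3006)), (450, np.float64(-0.3033)), (451, np.float64(-0.3059)), (452, np.float64(-0.3085)), (453, np.float64(-0.3112))]
```

Call:
jog_arm([
  [[-34,-36,3],[0,0,0.158]],
  [[-39,-31,3],[0,0,0.158]],
  [[-44,-24,3],[0,0,0.158]],
  [[-47,-17,3],[0,0,0.158]],
  [[-49,-9,3],[0,0,0.158]],
], grip=0.6, force=30)

```text
clock: 2.33
tool_pos: [0.2647, 0.3901, 0.2204]
tcp_rot: [3.139, -0.002, 2.109]
ft_force: [-0.0, -0.7, -0.2]
gripper_width: 0.0549
```

```bash
python3 plan.py .463 .050 .18 49.5
```

```text
t 2.33 p [0.2647 0.3901 0.2204] yaw 120.8 w 0.0549 F [-0.  -0.7 -0.2] d 396 rv [ 1.000e-03 -3.000e-03  1.245e+00] n 8
[[[-49.0, -1.0, 5.0], [0.0, -0.0, 0.156]], [[-49.0, 7.0, 5.0], [0.0, -0.0, 0.156]], [[-47.0, 15.0, 5.0], [0.0, -0.0, 0.156]], [[-44.0, 22.0, 5.0], [0.0, -0.0, 0.156]], [[-40.0, 28.0, 5.0], [0.0, -0.0, 0.156]], [[-35.0, 34.0, 5.0], [0.0, -0.0, 0.156]], [[-30.0, 39.0, 5.0], [0.0, -0.0, 0.156]], [[-23.0, 43.0, 5.0], [0.0, -0.0, 0.156]]]
```

Call:
jog_arm([
  [[-49,-1,5],[0,0,0.156]],
  [[-49,7,5],[0,0,0.156]],
  [[-47,15,5],[0,0,0.156]],
  [[-44,22,5],[0,0,0.156]],
  [[-40,28,5],[0,0,0.156]],
])

```text
clock: 2.95
tool_pos: [0.39, 0.1696, 0.1955]
tcp_rot: [3.138, -0.006, 1.303]
ft_force: [1.7, -0.9, -0.0]
gripper_width: 0.0549
```

```bash
python3 plan.py .463 .050 .15 49.5
```

```text
t 2.95 p [0.39   0.1696 0.1955] yaw 74.7 w 0.0549 F [ 1.7 -0.9 -0. ] d 147 rv [ 0.002 -0.007  0.439] n 3
[[[-32.0, 34.0, 15.0], [0.001, -0.002, 0.146]], [[-27.0, 38.0, 15.0], [0.001, -0.002, 0.146]], [[-21.0, 42.0, 15.0], [0.001, -0.002, 0.146]]]
```

Call:
jog_arm([
  [[-32,34,15],[0,0,0.146]],
  [[-27,38,15],[0,-0.003,0.146]],
  [[-21,42,15],[0,-0.003,0.146]],
  [[0,0,0],[0,0,0]],
])

```text
clock: 3.45
tool_pos: [0.4668, 0.0425, 0.1497]
tcp_rot: [3.137, -0.004, 0.844]
ft_force: [-0.3, -0.0, 0.5]
gripper_width: 0.0546
```

```bash
python3 plan.py .463 .050 .062 49.5; python3 - <<'E'
from h import *
a=env.snapshot('scene')[150:450,180:560]; cv2.imwrite('pics/s1.png',cv2.resize(a,None,fx=2,fy=2))
E
```

```text
t 3.45 p [0.4668 0.0425 0.1497] yaw 48.3 w 0.0546 F [-0.3 -0.   0.5] d 88 rv [ 0.005 -0.004 -0.02 ] n 2
[[[1.0, -4.0, 44.0], [0.002, -0.002, -0.01]], [[2.0, -4.0, 44.0], [0.002, -0.002, -0.01]]]
```

View pics/s1.png

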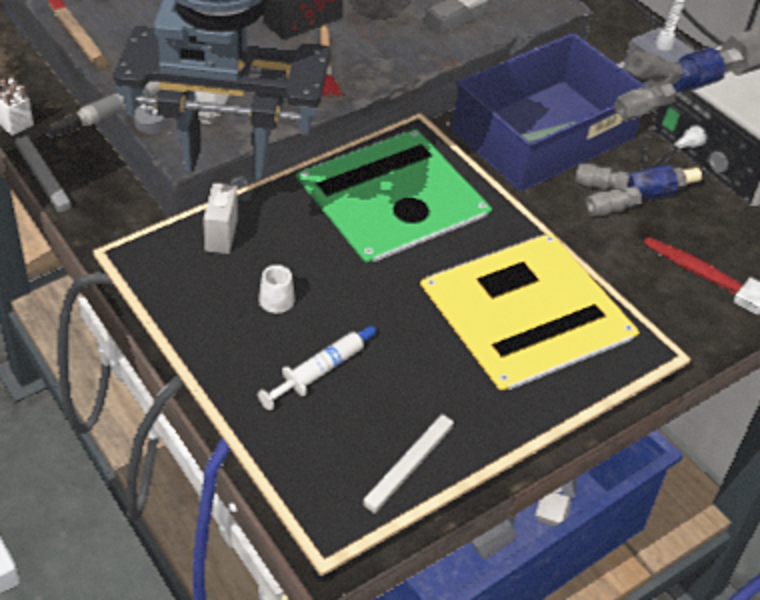

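The gripper hangs open above and behind the steel block (crop (220,215)), with its fingers at (193,140) and (262,150), which fits the plan.

Call:
jog_arm([
  [[2,-8,15],[0.003,-0.003,-0.02]],
  [[0,0,30],[0,0,0]],
  [[0,0,0],[0,0,0]],
])

```text
clock: 3.88
tool_pos: [0.4606, 0.0527, 0.1056]
tcp_rot: [3.14, -0.002, 0.873]
ft_force: [-0.9, -0.5, -0.2]
gripper_width: 0.0551
```

```bash
python3 plan.py .463 .050 .062 49.5
```

```text
t 3.88 p [0.4606 0.0527 0.1056] yaw 50.0 w 0.0551 F [-0.9 -0.5 -0.2] d 44 rv [ 0.002 -0.002  0.009] n 1
[[[-0.6, 3.6, 43.6], [0.002, -0.002, 0.009]]]
```

Call:
jog_arm([
  [[0,3,22],[0,0,0]],
  [[0,0,21],[0,0,0]],
  [[0,0,0],[0,0,0]],
])

```text
clock: 4.25
tool_pos: [0.464, 0.0527, 0.0653]
tcp_rot: [3.137, -0.004, 0.877]
ft_force: [-0.7, 0.4, 0.7]
gripper_width: 0.0546
```

Call:
jog_arm([
  [[0,0,0],[0,0,0]],
  [[0,0,0],[0,0,0]],
  [[0,0,0],[0,0,0]],
  [[0,0,0],[0,0,0]],
], grip=0)

```text
clock: 4.75
tool_pos: [0.4652, 0.0532, 0.0686]
tcp_rot: [3.134, -0.007, 0.878]
ft_force: [0.6, 0.2, -5.2]
gripper_width: 0.0237
```

```bash
python3 plan.py .463 .050 .062 49.5
```

```text
t 4.75 p [0.4652 0.0532 0.0686] yaw 50.3 w 0.0237 F [ 0.6  0.2 -5.2] d 8 rv [ 0.007 -0.007  0.014] n 1
[[[-3.9, 0.3, 6.5], [0.007, -0.007, 0.014]]]
```

Call:
jog_arm([
  [[0,0,-40],[0,0,0]],
  [[0,0,-40],[0,0,0]],
])

```text
clock: 5.0
tool_pos: [0.4623, 0.0531, 0.1479]
tcp_rot: [3.14, -0.002, 0.878]
ft_force: [0.5, -0.4, -4.7]
gripper_width: 0.0241
```

```bash
python3 plan.py .6625 -.1515 .15 -6.5
```

```text
t 5.0 p [0.4623 0.0531 0.1479] yaw 50.3 w 0.0241 F [ 0.5 -0.4 -4.7] d 286 rv [ 0.    -0.003  0.992] n 7
[[[-4.0, 41.0, -0.0], [0.0, -0.0, 0.142]], [[2.0, 41.0, -0.0], [0.0, -0.0, 0.142]], [[7.0, 40.0, -0.0], [0.0, -0.0, 0.142]], [[13.0, 39.0, -0.0], [0.0, -0.0, 0.142]], [[18.0, 37.0, -0.0], [0.0, -0.0, 0.142]], [[23.0, 34.0, -0.0], [0.0, -0.0, 0.142]], [[28.0, 30.0, -0.0], [0.0, -0.0, 0.142]]]
```

Call:
jog_arm([
  [[-4,41,0],[0,0,0.142]],
  [[2,41,0],[0,0,0.142]],
  [[7,40,0],[0,0,0.142]],
  [[13,39,0],[0,0,0.142]],
  [[18,37,0],[0,0,0.142]],
])

```text
clock: 5.62
tool_pos: [0.6059, -0.0968, 0.1504]
tcp_rot: [-3.14, -0.002, 0.15]
ft_force: [0.2, 0.9, -5.5]
gripper_width: 0.024
```

```bash
python3 plan.py .6625 -.1515 .15 -6.5
```

```text
t 5.62 p [ 0.6059 -0.0968  0.1504] yaw 8.6 w 0.024 F [ 0.2  0.9 -5.5] d 79 rv [-0.002 -0.002  0.263] n 2
[[[24.0, 31.0, 0.0], [-0.001, -0.001, 0.132]], [[28.0, 28.0, 0.0], [-0.001, -0.001, 0.132]]]
```

Call:
jog_arm([
  [[24,31,5],[0,0,0.132]],
  [[28,28,5],[0,0,0.132]],
  [[0,0,0],[0,0,0]],
])

```text
clock: 6.0
tool_pos: [0.6643, -0.1556, 0.1382]
tcp_rot: [-3.139, 0.001, -0.128]
ft_force: [0.5, -0.0, -6.0]
gripper_width: 0.0239
```

```bash
python3 plan.py .6625 -.1515 .09 -6.5
```

```text
t 6.0 p [ 0.6643 -0.1556  0.1382] yaw -7.3 w 0.0239 F [ 0.5 -0.  -6. ] d 48 rv [-0.002  0.001 -0.014] n 1
[[[-2.3, -3.7, 48.2], [-0.002, 0.001, -0.014]]]
```

Call:
jog_arm([
  [[-2,-4,20],[0,0,-0.014]],
  [[0,0,25],[0,0,0]],
  [[0,0,0],[0,0,0]],
])

```text
clock: 6.38
tool_pos: [0.6606, -0.1502, 0.0909]
tcp_rot: [-3.138, 0.005, -0.112]
ft_force: [-0.8, 0.4, -4.8]
gripper_width: 0.0239
```

```bash
python3 plan.py .6625 -.1515 .078 -6.5; python3 - <<'E'
from h import *
a=env.snapshot('scene')[170:370,300:540]; cv2.imwrite('pics/s2.png',cv2.resize(a,None,fx=3,fy=3))
E
```

```text
t 6.38 p [ 0.6606 -0.1502  0.0909] yaw -6.4 w 0.0239 F [-0.8  0.4 -4.8] d 13 rv [-0.004  0.005  0.002] n 1
[[[2.1, 1.1, 12.9], [-0.004, 0.005, 0.002]]]
```

View pics/s2.png

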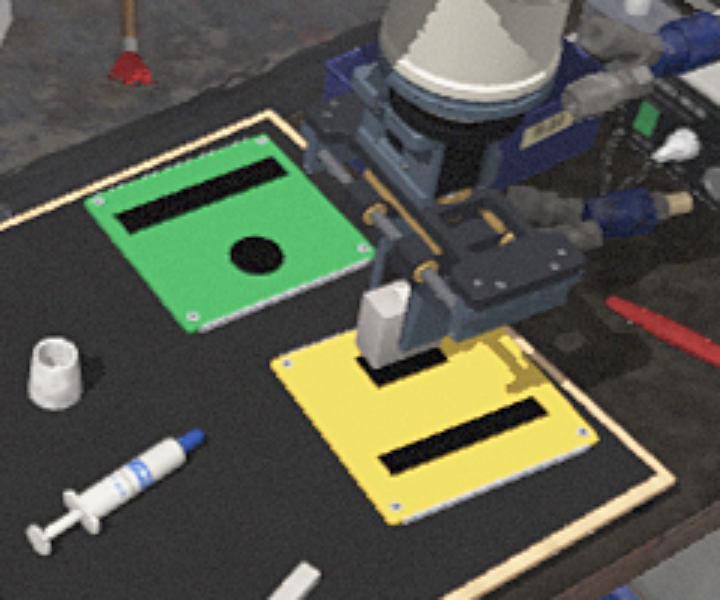

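The block is held over the rectangular shadow (crop (400,365)), roughly 15 mm above it.

Call:
jog_arm([
  [[1,1,10],[0,0,0]],
  [[0,0,0],[0,0,0]],
])

```text
clock: 6.68
tool_pos: [0.6628, -0.1515, 0.0833]
tcp_rot: [-3.139, 0.001, -0.111]
ft_force: [-0.1, 0.6, -4.9]
gripper_width: 0.0242
```

Call:
jog_arm([
  [[0,0,5],[0,0,0]],
  [[0,0,0],[0,0,0]],
])

```text
clock: 6.92
tool_pos: [0.6632, -0.1516, 0.0787]
tcp_rot: [-3.139, 0.0, -0.111]
ft_force: [0.3, 0.4, -4.4]
gripper_width: 0.0237
```

Call:
jog_arm([
  [[-1,0,3],[0,0,0]],
  [[0,0,0],[0,0,0]],
])

```text
clock: 7.18
tool_pos: [0.6626, -0.1516, 0.0764]
tcp_rot: [-3.139, -0.001, -0.111]
ft_force: [-0.1, 0.3, -5.2]
gripper_width: 0.0234
```

Call:
jog_arm([
  [[0,0,2],[0,0,0]],
  [[0,0,0],[0,0,0]],
])

```text
clock: 7.42
tool_pos: [0.6628, -0.1517, 0.0767]
tcp_rot: [-3.14, -0.003, -0.111]
ft_force: [-0.4, 0.0, -5.4]
gripper_width: 0.0238
```

Call:
jog_arm([
  [[0,0,4],[0,0,0]],
])

```text
clock: 7.55
tool_pos: [0.6638, -0.1519, 0.075]
tcp_rot: [-3.14, -0.005, -0.111]
ft_force: [-8.8, 5.6, 44.5]
gripper_width: 0.0239
```

Call:
jog_arm([
  [[0,0,3],[0,0,0]],
])

```text
clock: 7.68
tool_pos: [0.664, -0.1518, 0.0748]
tcp_rot: [-3.14, -0.007, -0.111]
ft_force: [-17.9, 4.2, 44.7]
gripper_width: 0.0238
```

Call:
jog_arm([
  [[0,0,-1],[0,0,0]],
  [[0,0,0],[0,0,0]],
  [[0,0,0],[0,0,0]],
], grip=0.5)

```text
clock: 8.05
tool_pos: [0.6647, -0.1521, 0.0764]
tcp_rot: [-3.141, -0.009, -0.111]
ft_force: [0.6, -0.3, -0.3]
gripper_width: 0.0454
```

Call:
jog_arm([
  [[0,0,-30],[0,0,0]],
  [[0,0,-50],[0,0,0]],
])

```text
clock: 8.3
tool_pos: [0.6619, -0.1514, 0.1534]
tcp_rot: [-3.139, -0.001, -0.111]
ft_force: [1.1, -0.0, 0.6]
gripper_width: 0.0457
```

```bash
python3 plan.py .463 -.052 .13 -4
```

```text
t 8.3 p [ 0.6619 -0.1514  0.1534] yaw -6.4 w 0.0457 F [ 1.1 -0.   0.6] d 224 rv [-0.002 -0.001 -0.041] n 5
[[[-42.0, -15.0, 5.0], [-0.0, -0.0, -0.008]], [[-42.0, -16.0, 5.0], [-0.0, -0.0, -0.008]], [[-41.0, -16.0, 5.0], [-0.0, -0.0, -0.008]], [[-41.0, -16.0, 5.0], [-0.0, -0.0, -0.008]], [[-41.0, -17.0, 5.0], [-0.0, -0.0, -0.008]]]
```

Call:
jog_arm([
  [[-42,-15,5],[0,0,-0.008]],
  [[-42,-16,5],[0,0,-0.008]],
  [[-41,-16,5],[0,0,-0.008]],
  [[-41,-16,5],[0,0,-0.008]],
  [[-41,-17,5],[0,0,-0.008]],
], grip=0.65, force=20)

```text
clock: 8.93
tool_pos: [0.463, -0.0518, 0.1297]
tcp_rot: [3.142, -0.011, -0.071]
ft_force: [1.2, -0.1, 0.0]
gripper_width: 0.059
```

```bash
python3 plan.py .463 -.052 .09 -4; cat > chk.py <<'E'
from fit import *
import sys
I={n:env.snapshot(n) for n in("scene","top")}
for n in I: cv2.imwrite(f'pics/{sys.argv[1]}_{n}.png',I[n])
def steel_check():
    pass
a=I['scene'][170:370,300:540]; cv2.imwrite(f'pics/{sys.argv[1]}.png',cv2.resize(a,None,fx=3,fy=3,interpolation=cv2.INTER_CUBIC))
E
python3 chk.py c3
```

```text
t 8.93 p [ 0.463  -0.0518  0.1297] yaw -4.1 w 0.059 F [ 1.2 -0.1  0. ] d 40 rv [ 0.    -0.011 -0.001] n 1
[[[-0.5, 0.2, 39.7], [0.0, -0.011, -0.001]]]
```

View pics/c3.png

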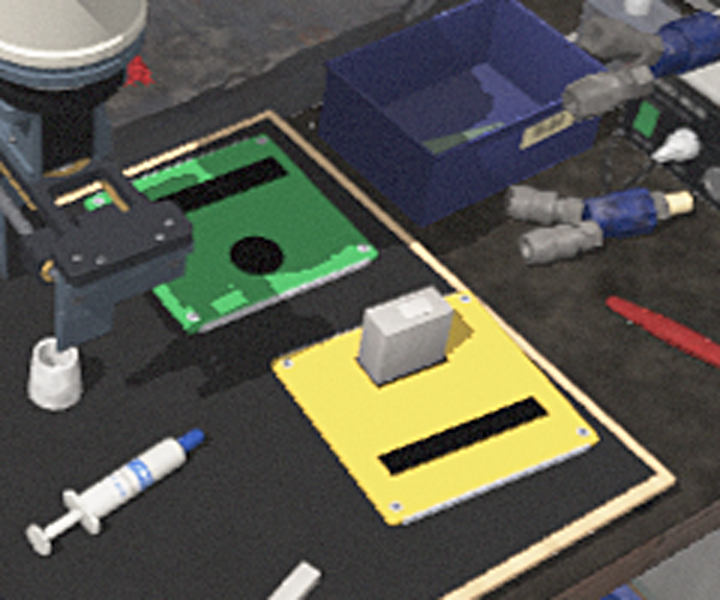

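The steel block stands upright on its shadow (crop (405,335)), with only a thin rim of shadow showing round it.

Call:
jog_arm([
  [[0,0,35],[0,-0.01,0]],
  [[0,0,0],[0,0,0]],
])

```text
clock: 9.28
tool_pos: [0.4606, -0.0504, 0.094]
tcp_rot: [-3.141, 0.002, -0.07]
ft_force: [0.1, 0.5, 0.1]
gripper_width: 0.0591
```

```bash
python3 plan.py .463 -.052 .056 -4;python3 chk.py c4
```

```text
t 9.28 p [ 0.4606 -0.0504  0.094 ] yaw -4.0 w 0.0591 F [0.1 0.5 0.1] d 38 rv [-0.001  0.002 -0.   ] n 1
[[[2.6, 1.4, 38.0], [-0.001, 0.002, -0.0]]]
```

View pics/c4_scene.png

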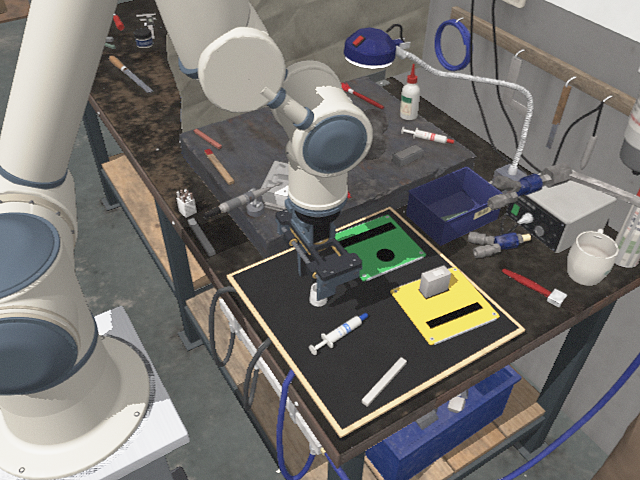

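The fingers straddle the cup at (318,295), so I'll go down and close.

Call:
jog_arm([
  [[2,1,19],[0,0,0]],
  [[0,0,18],[0,0,0]],
  [[0,0,1],[0,0,0]],
])

```text
clock: 9.75
tool_pos: [0.4675, -0.0531, 0.0604]
tcp_rot: [3.141, -0.008, -0.07]
ft_force: [-0.5, 0.2, 0.1]
gripper_width: 0.059
```

Call:
jog_arm([
  [[0,0,1],[0,0,0]],
  [[0,0,1],[0,0,0]],
  [[0,0,1],[0,0,0]],
  [[0,0,0],[0,0,0]],
], grip=0.1)

```text
clock: 10.25
tool_pos: [0.4691, -0.0536, 0.0598]
tcp_rot: [3.14, -0.012, -0.071]
ft_force: [-0.2, -0.4, 0.3]
gripper_width: 0.0299
```

Call:
jog_arm([
  [[0,0,-40],[0,0,0]],
  [[0,0,-30],[0,0,0]],
])

```text
clock: 10.5
tool_pos: [0.467, -0.0531, 0.1298]
tcp_rot: [3.141, -0.007, -0.071]
ft_force: [0.1, 0.2, -0.4]
gripper_width: 0.03
```

```bash
python3 plan.py .637 -.028 .12 -4
```

```text
t 10.5 p [ 0.467  -0.0531  0.1298] yaw -4.0 w 0.03 F [ 0.1  0.2 -0.4] d 172 rv [ 0.001 -0.007 -0.001] n 4
[[[42.0, -9.0, 3.0], [0.0, -0.002, -0.0]], [[42.0, -9.0, 3.0], [0.0, -0.002, -0.0]], [[42.0, -9.0, 3.0], [0.0, -0.002, -0.0]], [[42.0, -9.0, 3.0], [0.0, -0.002, -0.0]]]
```

Call:
jog_arm([
  [[43,-9,2],[0,0,0]],
  [[43,-9,2],[0,-0.003,0]],
  [[43,-9,2],[0,-0.003,0]],
  [[42,-9,2],[0,0,0]],
  [[0,0,0],[0,0,0]],
])

```text
clock: 11.12
tool_pos: [0.6455, -0.0285, 0.1257]
tcp_rot: [3.14, -0.004, -0.071]
ft_force: [0.2, 0.4, -0.5]
gripper_width: 0.03
```

```bash
python3 plan.py .642 -.028 .08 -4
```

```text
t 11.12 p [ 0.6455 -0.0285  0.1257] yaw -4.1 w 0.03 F [ 0.2  0.4 -0.5] d 46 rv [ 0.001 -0.004 -0.001] n 1
[[[-3.7, -0.3, 45.7], [0.001, -0.004, -0.001]]]
```

Call:
jog_arm([
  [[-4,0,20],[0,-0.004,0]],
  [[0,0,22],[0,0,0]],
  [[0,0,0],[0,0,0]],
])

```text
clock: 11.5
tool_pos: [0.6395, -0.0282, 0.0826]
tcp_rot: [3.14, 0.002, -0.071]
ft_force: [-0.2, -0.8, -0.3]
gripper_width: 0.0294
```

```bash
python3 plan.py .642 -.028 .069 -4;python3 chk.py c5
```

```text
t 11.5 p [ 0.6395 -0.0282  0.0826] yaw -4.1 w 0.0294 F [-0.2 -0.8 -0.3] d 14 rv [ 0.001  0.002 -0.001] n 1
[[[2.5, -0.4, 13.6], [0.001, 0.002, -0.001]]]
```

View pics/c5.png

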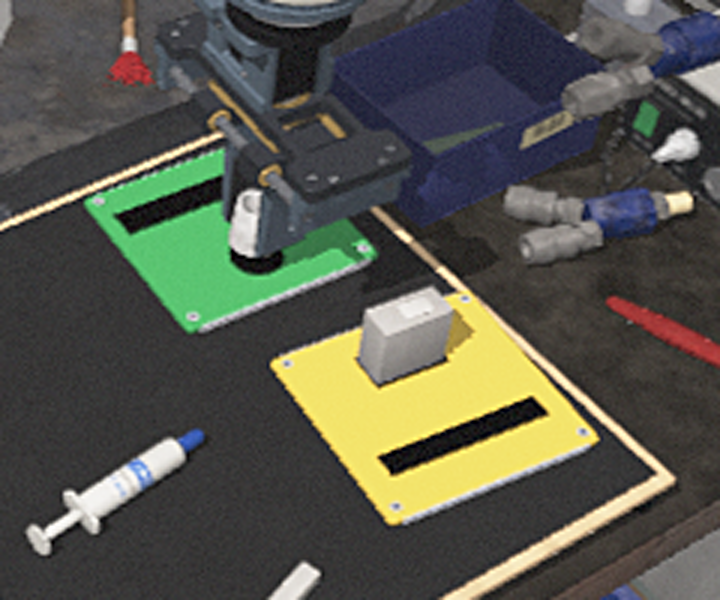

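The cup is held about 14 mm above the round shadow (crop (250,250)). I'll lower it in small steps.

Call:
jog_arm([
  [[2,0,8],[0,0,0]],
  [[0,0,4],[0,0,0]],
  [[0,0,0],[0,0,0]],
])

```text
clock: 11.98
tool_pos: [0.6437, -0.0287, 0.0735]
tcp_rot: [3.14, -0.004, -0.071]
ft_force: [-0.7, -0.0, -0.5]
gripper_width: 0.0294
```

Call:
jog_arm([
  [[0,0,2],[0,0,0]],
  [[0,0,2],[0,0,0]],
])

```text
clock: 12.22
tool_pos: [0.6439, -0.0288, 0.0697]
tcp_rot: [3.14, -0.004, -0.071]
ft_force: [-0.9, 0.3, -1.0]
gripper_width: 0.0298
```

Call:
jog_arm([
  [[-1,0,2],[0,0,0]],
])

```text
clock: 12.35
tool_pos: [0.643, -0.0287, 0.0676]
tcp_rot: [3.14, -0.004, -0.071]
ft_force: [-0.9, 0.0, -0.0]
gripper_width: 0.0297
```

Call:
jog_arm([
  [[0,0,2],[0,0,0]],
])

```text
clock: 12.48
tool_pos: [0.6431, -0.0287, 0.0668]
tcp_rot: [3.14, -0.005, -0.071]
ft_force: [-9.5, 0.5, 35.2]
gripper_width: 0.0299
```

```bash
python3 plan.py .642 -.028 .068 -4
```

```text
t 12.47 p [ 0.6431 -0.0287  0.0668] yaw -4.1 w 0.0299 F [-9.5  0.5 35.2] d 2 rv [ 0.002 -0.005 -0.001] n 1
[[[-1.2, -0.6, -1.2], [0.002, -0.005, -0.001]]]
```

Contact. Open and lift.

Call:
jog_arm([
  [[0,0,-1],[0,0,0]],
  [[0,0,0],[0,0,0]],
  [[0,0,0],[0,0,0]],
], grip=0.55)

```text
clock: 12.85
tool_pos: [0.6431, -0.0287, 0.0681]
tcp_rot: [3.14, -0.006, -0.071]
ft_force: [0.6, -0.6, -0.8]
gripper_width: 0.0501
```

Call:
jog_arm([
  [[0,0,-30],[0,0,0]],
  [[0,0,-45],[0,0,0]],
])

```text
clock: 13.1
tool_pos: [0.6406, -0.0283, 0.1409]
tcp_rot: [3.14, 0.002, -0.071]
ft_force: [-0.0, -0.3, -0.3]
gripper_width: 0.05
```

```bash
python3 plan.py .451 -.143 .12 7.4
```

```text
t 13.1 p [ 0.6406 -0.0283  0.1409] yaw -4.1 w 0.05 F [-0.  -0.3 -0.3] d 223 rv [ 0.001  0.002 -0.2  ] n 5
[[[-36.0, 26.0, 4.0], [0.0, 0.0, -0.04]], [[-37.0, 24.0, 4.0], [0.0, 0.0, -0.04]], [[-38.0, 23.0, 4.0], [0.0, 0.0, -0.04]], [[-39.0, 21.0, 4.0], [0.0, 0.0, -0.04]], [[-40.0, 19.0, 4.0], [0.0, 0.0, -0.04]]]
```

Call:
jog_arm([
  [[-36,26,4],[0,0,-0.04]],
  [[-37,24,4],[0,0,-0.04]],
  [[-38,23,4],[0,0,-0.04]],
  [[-39,21,4],[0,0,-0.04]],
  [[-40,19,4],[0,0,-0.04]],
], grip=0.45, force=15)

```text
clock: 13.72
tool_pos: [0.451, -0.1459, 0.1232]
tcp_rot: [3.137, -0.007, 0.139]
ft_force: [0.2, -0.6, -0.4]
gripper_width: 0.0408
```

Call:
jog_arm([
  [[0,0,28],[0,0,0]],
  [[0,0,0],[0,0,0]],
])

```text
clock: 13.98
tool_pos: [0.4487, -0.1472, 0.095]
tcp_rot: [3.138, -0.006, 0.136]
ft_force: [-0.0, -0.6, 0.4]
gripper_width: 0.0408
```

```bash
python3 plan.py .451 -.143 .055 7.4;python3 chk.py c6
python3 - <<'E'
from fit import *
I={n:cv2.imread(f'pics/c6_{n}.png') for n in("scene","top")}
a=I['scene'][210:420,270:510];cv2.imwrite('pics/c6b.png',cv2.resize(a,None,fx=3,fy=2.8))
for k,pts,z,c,a in (('cup',cup(),.055,(.637,-.028),[0]),('steel',box(.05,.024,.046),.061,(.6585,-.151),[-.1])):
  for n in I:
    uv=proj(n,[*c,z])[0]; f=555 if n=='scene' else 385
    h=cv2.cvtColor(I[n],cv2.COLOR_BGR2HSV); m=(h[...,1]<60)&(h[...,2]>95)
    yy,xx=np.mgrid[:480,:640]; m&=np.hypot(xx-uv[0],yy-uv[1])<.045*f
    m=m.astype(float); x,fv=fit(pts,z,(*c,a),{n:m}); print(k,n,x[:2],np.degrees(x[2]),fv,m.sum())
E
```

```text
t 13.97 p [ 0.4487 -0.1472  0.095 ] yaw 7.8 w 0.0408 F [-0.  -0.6  0.4] d 40 rv [ 0.004 -0.006  0.007] n 1
[[[2.6, -4.0, 40.0], [0.004, -0.006, 0.007]]]
cup scene [ 0.6348 -0.0296] 13.70512152572703 0.534379559446283 551.0
cup top [ 0.6361 -0.0266] 17.87582900804737 0.2195238095238095 140.0
steel scene [ 0.6571 -0.1519] 4.476509901405373 0.20036532808174218 687.0
steel top [ 0.6592 -0.1483] -17.037915721681067 0.4730596405228758 192.0
```

View pics/c6b.png

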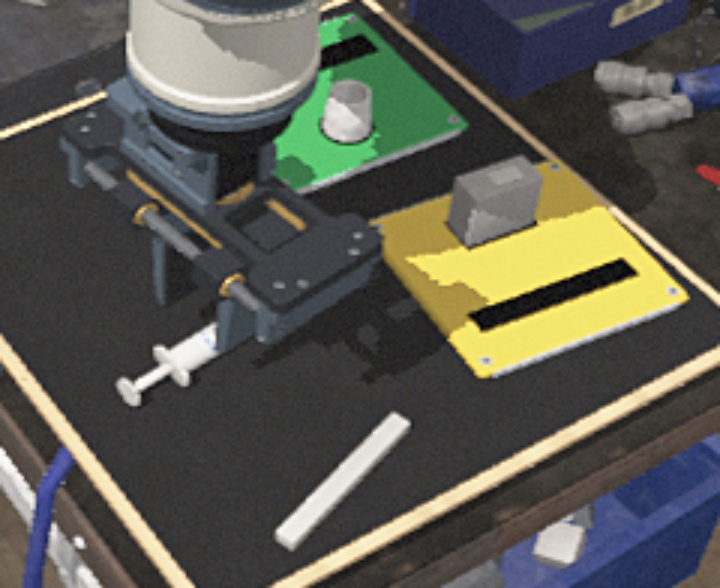

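The cup stands on its round shadow with a rim showing (crop (347,115)). The gripper is above the syringe, which shows at (180,362).

Call:
jog_arm([
  [[1,-4,10],[0,-0.005,0]],
  [[0,0,10],[0,0,0]],
  [[0,0,0],[0,0,0]],
])

```text
clock: 14.45
tool_pos: [0.4522, -0.1426, 0.0762]
tcp_rot: [3.135, -0.005, 0.139]
ft_force: [0.6, -0.4, 0.1]
gripper_width: 0.0412
```

```bash
python3 plan.py .451 -.143 .055 7.4
```

```text
t 14.45 p [ 0.4522 -0.1426  0.0762] yaw 8.0 w 0.0412 F [ 0.6 -0.4  0.1] d 21 rv [ 0.007 -0.005  0.01 ] n 1
[[[-1.3, 0.1, 21.2], [0.007, -0.005, 0.01]]]
```

Call:
jog_arm([
  [[-2,0,10],[0.005,-0.005,0.01]],
  [[-1,0,8],[0,0,0]],
  [[0,0,1],[0,0,0]],
])

```text
clock: 14.82
tool_pos: [0.4491, -0.1431, 0.0558]
tcp_rot: [3.14, 0.0, 0.128]
ft_force: [0.6, -0.3, 0.2]
gripper_width: 0.0405
```

```bash
python3 plan.py .451 -.143 .055 7.4
```

```text
t 14.82 p [ 0.4491 -0.1431  0.0558] yaw 7.4 w 0.0405 F [ 0.6 -0.3  0.2] d 2 rv [ 0.001  0.    -0.001] n 1
[[[1.9, 0.1, 0.8], [0.001, 0.0, -0.001]]]
```

Call:
jog_arm([
  [[1,0,1],[0,0,0]],
  [[0,0,0],[0,0,0]],
  [[0,0,0],[0,0,0]],
  [[0,0,0],[0,0,0]],
], grip=0)

```text
clock: 15.32
tool_pos: [0.4504, -0.1431, 0.055]
tcp_rot: [3.14, -0.0, 0.128]
ft_force: [-0.4, -0.5, -0.2]
gripper_width: 0.0161
```

```bash
python3 plan.py .451 -.143 .055 7.4
```

```text
t 15.32 p [ 0.4504 -0.1431  0.055 ] yaw 7.3 w 0.0161 F [-0.4 -0.5 -0.2] d 1 rv [ 0.001 -0.    -0.001] n 1
[[[0.6, -0.1, 0.0], [0.001, -0.0, -0.001]]]
```

Call:
jog_arm([
  [[0,0,-40],[0,0,0]],
  [[0,0,-45],[0,0,0]],
])

```text
clock: 15.58
tool_pos: [0.4488, -0.1424, 0.1397]
tcp_rot: [-3.14, 0.005, 0.128]
ft_force: [0.1, 0.0, 0.2]
gripper_width: 0.016
```

```bash
python3 plan.py .640 .040 .14 -3.6 5
```

```text
t 15.57 p [ 0.4488 -0.1424  0.1397] yaw 7.3 w 0.016 F [0.1 0.  0.2] d 264 rv [-0.001  0.005  0.191] n 5
[[[43.0, -31.0, -0.0], [-0.0, 0.001, 0.038]], [[41.0, -33.0, -0.0], [-0.0, 0.001, 0.038]], [[40.0, -34.0, -0.0], [-0.0, 0.001, 0.038]], [[39.0, -36.0, -0.0], [-0.0, 0.001, 0.038]], [[37.0, -37.0, -0.0], [-0.0, 0.001, 0.038]]]
```

Call:
jog_arm([
  [[43,-31,0],[0,0,0.038]],
  [[41,-33,0],[0,0,0.038]],
  [[40,-34,0],[0,0,0.038]],
  [[39,-36,0],[0,0,0.038]],
  [[37,-37,0],[0,0,0.038]],
])

```text
clock: 16.2
tool_pos: [0.646, 0.0411, 0.1442]
tcp_rot: [3.14, -0.002, -0.073]
ft_force: [-0.5, -1.1, 0.3]
gripper_width: 0.0158
```

Call:
jog_arm([
  [[0,0,0],[0,0,0]],
])

```text
clock: 16.32
tool_pos: [0.6479, 0.0437, 0.144]
tcp_rot: [3.141, -0.003, -0.071]
ft_force: [-0.6, -0.1, -1.3]
gripper_width: 0.0159
```

```bash
python3 plan.py .640 .040 .09 -3.6;python3 chk.py c7
```

```text
t 16.32 p [0.6479 0.0437 0.144 ] yaw -4.0 w 0.0159 F [-0.6 -0.1 -1.3] d 55 rv [ 0.001 -0.003 -0.008] n 2
[[[-4.0, 2.0, 27.0], [0.0, -0.001, -0.004]], [[-4.0, 2.0, 27.0], [0.0, -0.001, -0.004]]]
```

View pics/c7.png

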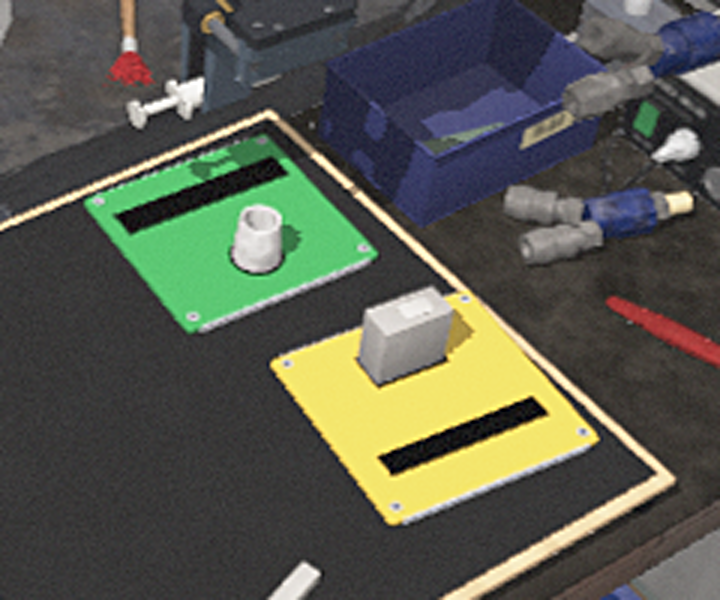

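The syringe is held (flange at crop (185,97)) with the green board clear below it. The cup at (258,240) and the block at (405,335) sit well on their shadows.

Call:
jog_arm([
  [[-8,4,25],[0,0,-0.004]],
  [[0,0,30],[0,0,-0.004]],
  [[0,0,0],[0,0,0]],
])

```text
clock: 16.8
tool_pos: [0.6348, 0.0351, 0.0884]
tcp_rot: [3.139, 0.0, -0.065]
ft_force: [0.3, -0.5, -0.8]
gripper_width: 0.0159
```

```bash
python3 plan.py .640 .040 .064 -3.6
```

```text
t 16.8 p [0.6348 0.0351 0.0884] yaw -3.7 w 0.0159 F [ 0.3 -0.5 -0.8] d 25 rv [ 0.002  0.    -0.002] n 1
[[[4.9, -5.3, 24.4], [0.002, 0.0, -0.002]]]
```

Call:
jog_arm([
  [[4,-5,10],[0,0,0]],
  [[0,0,6],[0,0,0]],
  [[0,0,0],[0,0,0]],
])

```text
clock: 17.18
tool_pos: [0.6401, 0.0392, 0.074]
tcp_rot: [3.139, -0.002, -0.066]
ft_force: [-0.2, 0.5, -0.4]
gripper_width: 0.0158
```

```bash
python3 plan.py .640 .040 .064 -3.6
```

```text
t 17.18 p [0.6401 0.0392 0.074 ] yaw -3.8 w 0.0158 F [-0.2  0.5 -0.4] d 10 rv [ 0.002 -0.002 -0.003] n 1
[[[-0.2, -0.8, 10.0], [0.002, -0.002, -0.003]]]
```

Call:
jog_arm([
  [[0,-1,4],[0,0,0]],
  [[0,0,4],[0,0,0]],
])

```text
clock: 17.42
tool_pos: [0.6407, 0.0403, 0.0665]
tcp_rot: [3.14, -0.004, -0.066]
ft_force: [0.0, 1.0, -0.1]
gripper_width: 0.0158
```

Call:
jog_arm([
  [[0,0,2],[0,0,0]],
])

```text
clock: 17.55
tool_pos: [0.6407, 0.0403, 0.0642]
tcp_rot: [3.14, -0.004, -0.066]
ft_force: [-0.2, -0.6, -0.6]
gripper_width: 0.0158
```

Call:
jog_arm([
  [[0,0,1.5],[0,0,0]],
])

```text
clock: 17.68
tool_pos: [0.6408, 0.0403, 0.0628]
tcp_rot: [3.14, -0.004, -0.066]
ft_force: [-5.7, 0.4, 21.4]
gripper_width: 0.0159
```

Contact. Open partly and lift.

Call:
jog_arm([
  [[0,0,-0.5],[0,0,0]],
  [[0,0,0],[0,0,0]],
  [[0,0,0],[0,0,0]],
], grip=0.35)

```text
clock: 18.05
tool_pos: [0.6409, 0.0402, 0.0634]
tcp_rot: [3.14, -0.004, -0.066]
ft_force: [0.7, -0.4, -0.7]
gripper_width: 0.032
```

Call:
jog_arm([
  [[0,0,-25],[0,0,0]],
  [[0,0,-55],[0,0,0]],
])

```text
clock: 18.3
tool_pos: [0.6382, 0.0404, 0.1411]
tcp_rot: [3.139, 0.004, -0.066]
ft_force: [0.1, -0.9, 1.1]
gripper_width: 0.032
```

```bash
python3 plan.py .460 -.264 .14 17.7
```

```text
t 18.3 p [0.6382 0.0404 0.1411] yaw -3.8 w 0.032 F [ 0.1 -0.9  1.1] d 353 rv [ 0.002  0.004 -0.375] n 8
[[[-20.0, 39.0, 0.0], [0.0, 0.001, -0.047]], [[-22.0, 38.0, 0.0], [0.0, 0.001, -0.047]], [[-23.0, 37.0, 0.0], [0.0, 0.001, -0.047]], [[-25.0, 36.0, 0.0], [0.0, 0.001, -0.047]], [[-27.0, 35.0, 0.0], [0.0, 0.001, -0.047]], [[-28.0, 34.0, 0.0], [0.0, 0.001, -0.047]], [[-30.0, 32.0, 0.0], [0.0, 0.001, -0.047]], [[-31.0, 31.0, 0.0], [0.0, 0.001, -0.047]]]
```

Call:
jog_arm([
  [[-20,39,0],[0,0,-0.047]],
  [[-22,38,0],[0,0,-0.047]],
  [[-23,37,0],[0,0,-0.047]],
  [[-25,36,0],[0,0,-0.047]],
  [[-27,35,0],[0,0,-0.047]],
], grip=0.3)

```text
clock: 18.92
tool_pos: [0.5279, -0.1516, 0.1464]
tcp_rot: [3.137, -0.006, 0.181]
ft_force: [0.7, 0.8, -0.2]
gripper_width: 0.0279
```

Call:
jog_arm([
  [[-28,34,0],[0,0,-0.047]],
  [[-30,32,0],[0,0,-0.047]],
  [[-31,29,0],[0,0,-0.047]],
  [[0,0,30],[0,0,0]],
  [[0,0,0],[0,0,0]],
])

```text
clock: 19.55
tool_pos: [0.4594, -0.2711, 0.1169]
tcp_rot: [3.134, -0.007, 0.324]
ft_force: [1.0, -0.6, 0.1]
gripper_width: 0.0274
```

```bash
python3 plan.py .460 -.264 .08 17.7;python3 chk.py c8
python3 - <<'E'
import cv2
a=cv2.imread('pics/c8_scene.png')[190:450,250:530];cv2.imwrite('pics/c8b.png',cv2.resize(a,None,fx=2.3,fy=2.3,interpolation=cv2.INTER_CUBIC))
E
```

```text
t 19.55 p [ 0.4594 -0.2711  0.1169] yaw 18.5 w 0.0274 F [ 1.  -0.6  0.1] d 38 rv [ 0.008 -0.007  0.015] n 1
[[[2.6, -6.8, 36.9], [0.008, -0.007, 0.015]]]
```

View pics/c8b.png

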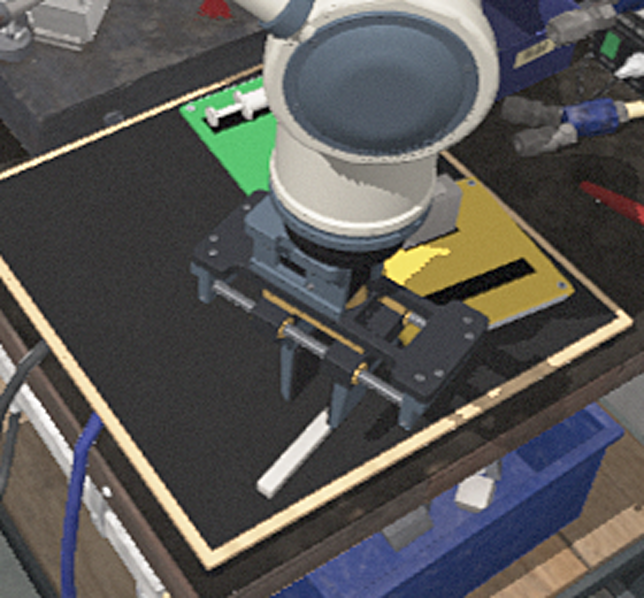

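The gripper is above the stone (crop (295,455)), and the syringe lies on the green board at (240,105). I need to shift about −7 mm along tool y.

Call:
jog_arm([
  [[2,-6,15],[0.006,-0.006,0.015]],
  [[0,0,15],[0,0,0]],
  [[0,0,0],[0,0,0]],
])

```text
clock: 20.02
tool_pos: [0.4623, -0.2642, 0.088]
tcp_rot: [3.136, -0.003, 0.31]
ft_force: [-0.7, -0.0, -0.6]
gripper_width: 0.0274
```

```bash
python3 plan.py .460 -.264 .054 17.7
```

```text
t 20.02 p [ 0.4623 -0.2642  0.088 ] yaw 17.8 w 0.0274 F [-0.7 -0.  -0.6] d 34 rv [ 0.005 -0.003  0.001] n 1
[[[-2.3, -1.0, 34.0], [0.005, -0.003, 0.001]]]
```

Call:
jog_arm([
  [[-3,-1,12],[0.005,-0.003,0]],
  [[0,0,12],[0,0,0]],
  [[0,0,1],[0,0,0]],
])

```text
clock: 20.4
tool_pos: [0.4591, -0.2641, 0.0612]
tcp_rot: [-3.142, -0.0, 0.311]
ft_force: [0.5, 0.2, -0.4]
gripper_width: 0.0273
```

```bash
python3 plan.py .460 -.264 .054 17.7;python3 chk.py c9
python3 - <<'E'
import cv2
a=cv2.imread('pics/c9_scene.png')[290:450,310:480];cv2.imwrite('pics/c9b.png',cv2.resize(a,None,fx=3.6,fy=3.6,interpolation=cv2.INTER_CUBIC))
E
```

```text
t 20.4 p [ 0.4591 -0.2641  0.0612] yaw 17.8 w 0.0273 F [ 0.5  0.2 -0.4] d 7 rv [-0.    -0.     0.002] n 1
[[[0.9, 0.2, 7.2], [-0.0, -0.0, 0.002]]]
```

View pics/c9b.png

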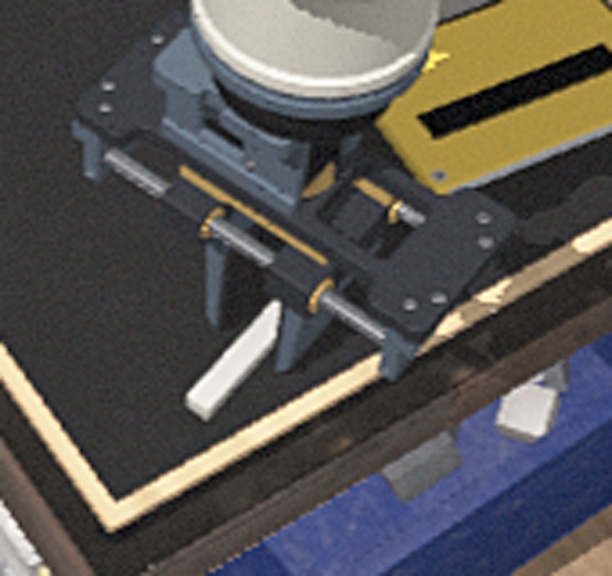

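The fingers at (215,320) and (290,365) straddle the stone with its end near (275,310). I'll take the last 7 mm.

Call:
jog_arm([
  [[1,0,4],[0,0,0]],
  [[0,0,3],[0,0,0]],
  [[0,0,0],[0,0,0]],
])

```text
clock: 20.88
tool_pos: [0.4608, -0.2643, 0.0551]
tcp_rot: [3.14, -0.001, 0.311]
ft_force: [0.2, -0.9, -0.1]
gripper_width: 0.0276
```

```bash
python3 plan.py .460 -.264 .054 17.7
```

```text
t 20.88 p [ 0.4608 -0.2643  0.0551] yaw 17.8 w 0.0276 F [ 0.2 -0.9 -0.1] d 1 rv [ 0.002 -0.001  0.002] n 1
[[[-0.7, -0.5, 1.1], [0.002, -0.001, 0.002]]]
```

Call:
jog_arm([
  [[0,0,1],[0,0,0]],
  [[0,0,0],[0,0,0]],
  [[0,0,0],[0,0,0]],
], grip=0)

```text
clock: 21.25
tool_pos: [0.4609, -0.2643, 0.0542]
tcp_rot: [3.14, -0.002, 0.311]
ft_force: [-0.2, -0.9, -1.1]
gripper_width: 0.0118
```

Call:
jog_arm([
  [[0,0,-40],[0,0,0]],
  [[0,0,-45],[0,0,0]],
])

```text
clock: 21.5
tool_pos: [0.4592, -0.2632, 0.1385]
tcp_rot: [-3.139, 0.002, 0.311]
ft_force: [0.8, -0.5, 0.6]
gripper_width: 0.0121
```

```bash
python3 plan.py .650 -.2185 .12 -6.8 5
```

```text
t 21.5 p [ 0.4592 -0.2632  0.1385] yaw 17.8 w 0.0121 F [ 0.8 -0.5  0.6] d 197 rv [-0.003  0.003  0.429] n 5
[[[39.0, 3.0, 4.0], [-0.001, 0.001, 0.086]], [[39.0, -0.0, 4.0], [-0.001, 0.001, 0.086]], [[39.0, -4.0, 4.0], [-0.001, 0.001, 0.086]], [[39.0, -7.0, 4.0], [-0.001, 0.001, 0.086]], [[38.0, -10.0, 4.0], [-0.001, 0.001, 0.086]]]
```

Call:
jog_arm([
  [[39,3,4],[0,0,0.086]],
  [[39,0,4],[0,0,0.086]],
  [[39,-4,4],[0,0,0.086]],
  [[39,-7,4],[0,0,0.086]],
  [[34,-9,4],[0,0,0.08]],
])

```text
clock: 22.12
tool_pos: [0.6515, -0.2204, 0.1228]
tcp_rot: [3.14, -0.002, -0.129]
ft_force: [-0.3, -0.4, -0.4]
gripper_width: 0.0121
```

Call:
jog_arm([
  [[0,0,15],[0,0,0]],
  [[0,0,0],[0,0,0]],
])

```text
clock: 22.38
tool_pos: [0.6526, -0.2194, 0.1063]
tcp_rot: [3.141, -0.002, -0.128]
ft_force: [-0.5, -0.4, -0.4]
gripper_width: 0.0116
```

```bash
python3 plan.py .650 -.2185 .08 -6.8;python3 chk.py c10
```

```text
t 22.38 p [ 0.6526 -0.2194  0.1063] yaw -7.3 w 0.0116 F [-0.5 -0.4 -0.4] d 26 rv [ 0.001 -0.002 -0.009] n 1
[[[-2.8, -0.6, 26.3], [0.001, -0.002, -0.009]]]
```

View pics/c10.png

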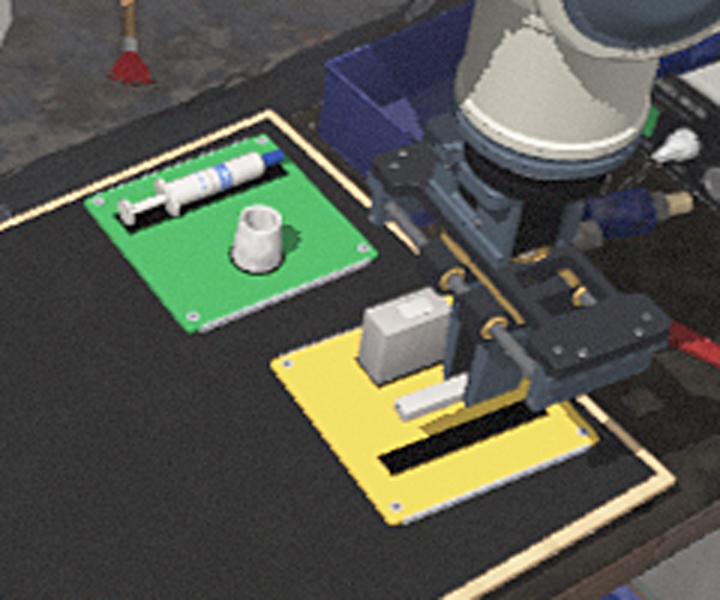

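The syringe lies on its shadow (crop (205,185)). The stone is held level above its own shadow at (465,435), and the finger is clear of the steel block.

Call:
jog_arm([
  [[-3,-1,14],[0,0,-0.009]],
  [[0,0,12],[0,0,0]],
  [[0,0,0],[0,0,0]],
])

```text
clock: 22.85
tool_pos: [0.6491, -0.2193, 0.0808]
tcp_rot: [3.14, -0.004, -0.119]
ft_force: [-0.0, -0.4, -0.1]
gripper_width: 0.0116
```

```bash
python3 plan.py .650 -.2185 .064 -6.8
```

```text
t 22.85 p [ 0.6491 -0.2193  0.0808] yaw -6.8 w 0.0116 F [-0.  -0.4 -0.1] d 17 rv [ 0.002 -0.004 -0.001] n 1
[[[0.7, -0.9, 16.8], [0.002, -0.004, -0.001]]]
```

Call:
jog_arm([
  [[0,-1,8],[0,-0.004,0]],
  [[0,0,5],[0,0,0]],
  [[0,0,0],[0,0,0]],
])

```text
clock: 23.22
tool_pos: [0.6494, -0.2184, 0.0671]
tcp_rot: [3.14, -0.0, -0.119]
ft_force: [0.6, -0.2, -0.6]
gripper_width: 0.0117
```

Call:
jog_arm([
  [[0,0,3],[0,0,0]],
])

```text
clock: 23.35
tool_pos: [0.6496, -0.2185, 0.0642]
tcp_rot: [3.14, -0.001, -0.119]
ft_force: [-0.0, -0.2, -1.1]
gripper_width: 0.0121
```

Call:
jog_arm([
  [[0,0,2],[0,0,0]],
])

```text
clock: 23.48
tool_pos: [0.6497, -0.2185, 0.0622]
tcp_rot: [3.14, -0.001, -0.119]
ft_force: [-0.2, -0.0, -0.3]
gripper_width: 0.0121
```

Call:
jog_arm([
  [[0,0,1],[0,0,0]],
])

```text
clock: 23.6
tool_pos: [0.6497, -0.2185, 0.0621]
tcp_rot: [3.139, -0.001, -0.119]
ft_force: [-8.5, 2.1, 23.9]
gripper_width: 0.0118
```

Call:
jog_arm([
  [[0,0,-0.5],[0,0,0]],
  [[0,0,0],[0,0,0]],
  [[0,0,0],[0,0,0]],
], grip=0.3)

```text
clock: 23.98
tool_pos: [0.6499, -0.2186, 0.0629]
tcp_rot: [3.139, -0.002, -0.119]
ft_force: [-0.6, -0.4, -0.2]
gripper_width: 0.0273
```

Call:
jog_arm([
  [[0,0,-25],[0,0,0]],
  [[0,0,-50],[0,0,0]],
  [[0,0,-50],[0,0,0]],
])

```text
clock: 24.35
tool_pos: [0.6477, -0.2175, 0.1863]
tcp_rot: [-3.141, 0.006, -0.119]
ft_force: [0.2, -0.9, -0.3]
gripper_width: 0.0273
```

Call:
jog_arm([
  [[-50,0,-20],[0,0,0]],
  [[-50,0,-20],[0,0,0]],
  [[-50,0,0],[0,0,0]],
  [[-50,0,0],[0,0,0]],
  [[-30,0,0],[0,0,0]],
])

```text
clock: 24.98
tool_pos: [0.4165, -0.1902, 0.2317]
tcp_rot: [3.138, -0.004, -0.118]
ft_force: [1.2, 0.3, 0.3]
gripper_width: 0.0275
```

```bash
python3 chk.py c11
```

```text
(no output)
```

View pics/c11.png

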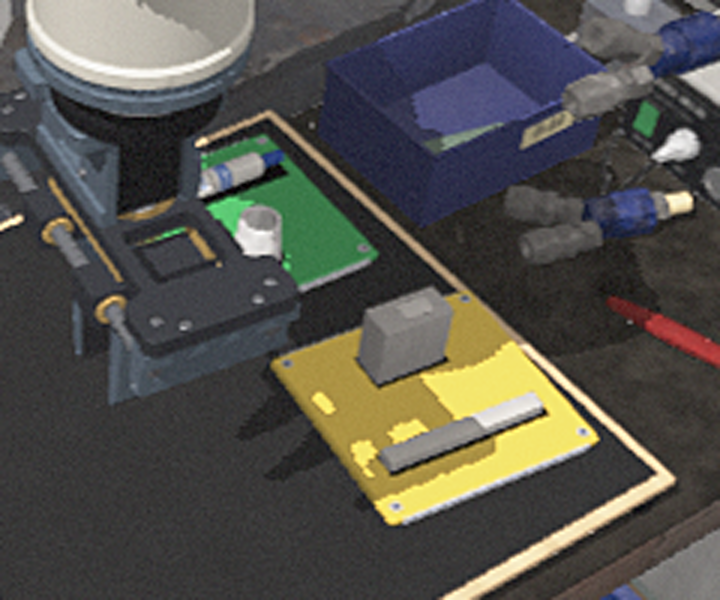

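View pics/c11_top.png

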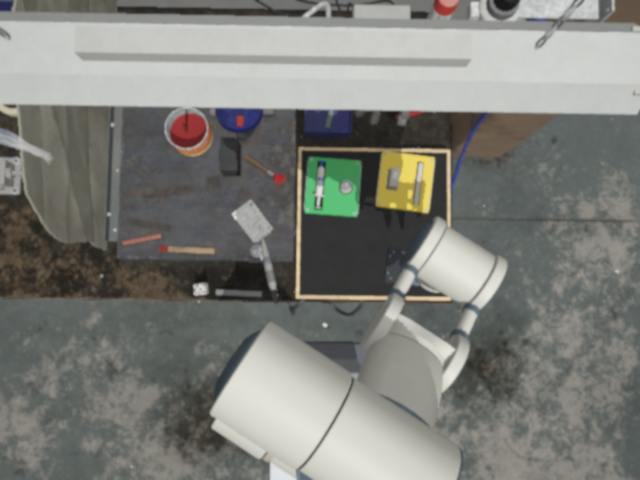

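All four pieces are on their shadows: in the scene crop the stone is at (462,433) and the block at (405,335), and in the top view the syringe is at (320,186) and the cup at (346,187). Next, a numeric check of the syringe and stone.

```bash
python3 - <<'E'
from fit import *
o=env.observe();print(o['tool_pos'],o['qd'].round(3),o['clock'])
G=dict(syr=('c10',.0475,(.6405,.040),-3.6),stone=('c11',.043,(.650,-.2185),-6.8))
for k,(pic,z,c,ang) in G.items():
  for n in('scene','top'):
    im=cv2.imread(f'pics/{pic}_{n}.png');h=cv2.cvtColor(im,cv2.COLOR_BGR2HSV)
    m=((h[...,1]<60)&(h[...,2]>85))|((h[...,0]>95)&(h[...,0]<130)&(h[...,2]>85))
    ys,xs=np.where(m);p=at_z(n,np.c_[xs,ys],z)[:,:2]-c
    a=np.radians(ang);q=p@np.array([[np.cos(a),-np.sin(a)],[np.sin(a),np.cos(a)]])
    s=(abs(q[:,0])<.078)&(abs(q[:,1])<.02);q=q[s]
    S=np.linalg.eigh(np.cov(q.T))[1][:,1]
    print(k,n,'along',q[:,0].min(),q[:,0].max(),'mid',(q[:,0].min()+q[:,0].max())/2,'across mean',q[:,1].mean(),'ang',np.degrees(np.arctan(S[1]/S[0])),len(q))
for n in('scene','top'):
  for k,z in (('paste_syringe_centre',.0475),('white_stone_centre',.043),('alu_cup_centre',.055),('steel_core_centre',.061),('grey_stone_centre',.0055),('fin_core_centre',.0285)):
    for d in env.landmark_of(n,k)[:1]: print(k,n,round(d['score'],2),at_z(n,d['uv'],z)[0,:2])
E
```

```text
[ 0.4159 -0.19    0.2317] [ 0.022  0.043 -0.087  0.006  0.006  0.024] 25.075
syr scene along -0.07501262547890575 0.06739309061280281 mid -0.0038097674330514683 across mean -1.846479985460475e-05 ang -0.0873513543472552 440
syr top along -0.07791668370665668 0.06362997246584277 mid -0.007143355620406952 across mean 0.0009136131068215168 ang 1.152745385153316 605
stone scene along -0.0584956153835019 0.07794853282949327 mid 0.009726458722995684 across mean -0.0011245462101484827 ang 1.3459637136316043 452
stone top along -0.05357707257711713 0.056549084754016446 mid 0.0014860060884496588 across mean 0.0018457320506837288 ang 0.04653907701290734 216
paste_syringe_centre scene 0.53 [0.6403 0.0402]
white_stone_centre scene 0.88 [ 0.6526 -0.2187]
alu_cup_centre scene 0.47 [ 0.6334 -0.0348]
grey_stone_centre scene 0.67 [0.3568 0.2453]
fin_core_centre scene 0.94 [0.3727 0.3511]
paste_syringe_centre top 0.59 [0.6441 0.0377]
white_stone_centre top 0.64 [ 0.6544 -0.2074]
alu_cup_centre top 0.45 [ 0.6398 -0.0234]
steel_core_centre top 0.5 [ 0.652  -0.1482]
grey_stone_centre top 0.53 [0.361 0.247]
fin_core_centre top 0.62 [0.3622 0.3573]
```

```bash
python3 - <<'E'
from fit import *
for n,pic in(('scene','c10'),('top','c10'),('top','c11')):
    im=cv2.imread(f'pics/{pic}_{n}.png')
    h=cv2.cvtColor(im,cv2.COLOR_BGR2HSV)
    m=(((h[...,1]<70)&(h[...,2]>110))|((h[...,0]>95)&(h[...,0]<130)&(h[...,2]>80))).astype(np.uint8)
    k,lab,st,ce=cv2.connectedComponentsWithStats(m,connectivity=8)
    uv=proj(n,[.6405,.04,.0475])[0].round().astype(int)
    ys,xs=np.where(m>0);i=np.argmin(np.hypot(xs-uv[0],ys-uv[1]));l=lab[ys[i],xs[i]]
    ys,xs=np.where(lab==l);p=at_z(n,np.c_[xs,ys],.0475)[:,:2]-[.6405,.04];a=np.radians(-3.6)
    q=p@np.array([[np.cos(a),-np.sin(a)],[np.sin(a),np.cos(a)]]);print(n,pic,q.min(0),q.max(0),(q.min(0)+q.max(0))/2,len(q))
a=cv2.imread('pics/c10_scene.png')[205:285,320:440];cv2.imwrite('pics/z.png',cv2.resize(a,None,fx=6,fy=6,interpolation=cv2.INTER_CUBIC))
E
```

```text
scene c10 [-0.0663 -0.0188] [0.0674 0.0189] [0.0006 0.    ] 430
top c10 [-0.7557 -0.8509] [0.5647 0.886 ] [-0.0955  0.0176] 149945
top c11 [-0.0634 -0.0098] [0.0636 0.0142] [0.0001 0.0022] 320
```

View pics/z.png

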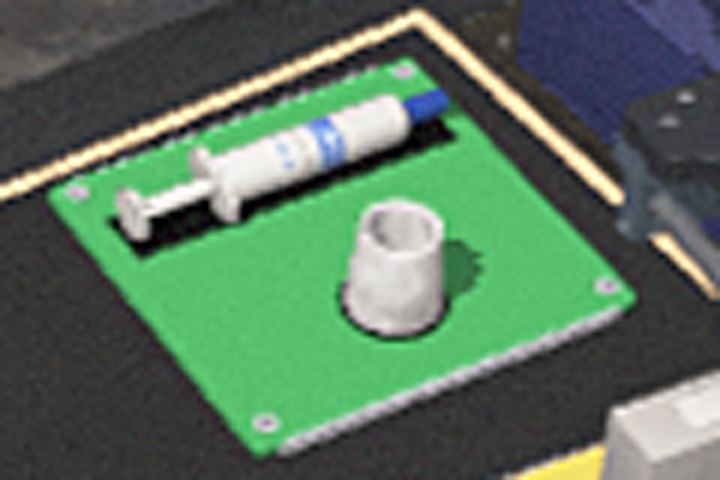

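The syringe's midpoint is within about 1 mm of its shadow along its length and about 2 mm across. The cup is centred, with an even black rim all round. I'm handing in.

```bash
python3 -c "
from bench import env
print(env.sign_off())"
```

```text
the job is handed in; nothing more can be done
None
```

I placed all four pieces on their shadows and handed the job in at about 26 s. Each one was lowered until it touched the board and then released. The arm ended clear at z ≈ 0.23 m; its joints still showed up to 0.09 rad/s at the last reading, 0.05 s after the final move.

| Piece | Last check against its shadow |
|---|---|
| Syringe | within about 1 mm along its length, 0–2 mm across |
| Cup | about 1–2 mm off, with an even black rim showing all round |
| Steel block | 1–3 mm off and upright; it looks in line with the shadow in the picture |
| Off-white stone | 1–2 mm off in the top view; looks centred and in line in the scene picture |

**Checks that disagreed:**
- The landmark network's readings scattered by about 7–11 mm on the cup, the stone and the block. It did not report the block at all in the last scene picture.
- The block's angle from the outline fit was unreliable: +4° from one camera and −17° from the other, with the shadow at −6.5°. I relied on the picture, and on the gripper's −6.4° yaw when it let go.
- My first length check of the syringe, and the scene-view one of the stone, picked up nearby bright objects. I redid only the syringe's.

The grey stick and the finned core were never approached. They read where they were at the start, to within the roughly 10–15 mm scatter of the network's readings.

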